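# Move the locked beam support one hole along the bending rig

## Robot

A 6-joint arm with a two-finger parallel gripper is mounted at the origin on the work surface. World frame = base frame: x ahead of the robot, y to its left, z up, the work surface at z = 0. Lengths are in m, angles in rad, forces in N, time in s.
With the tool pointing down it reaches from about 0.3 to 0.875 m from the base axis. Payload 6.4 kg.
Tool frame: the origin (TCP) lies at the very end of the fingers, on their centre line; the grasp point (between the pads) lies 19 mm behind it (robot.grasp_offset is the z of the grasp point in the tool frame, in m); z points along the fingers, y is the line along which they close (so a half turn about z gives the same grasp; the last joint's range is limited). The gripper opens to 88 mm and grips with 3 to 60 N. Pads are 18 mm wide; open, the fingers measure 123 mm over their backs; the gripper's body (75 mm by 187 mm) begins 45 mm behind the grasp point.
Start: joints at [-1.462, 0.181, 1.607, -0, 1.354, -0.206], TCP at [0.178, -0.547, 0.239] pointing down, gripper open.
Joint ranges: [-2.99, 2.99], [-0.89, 2.07], [0.3, 2.58], [-1.14, 4.28], [0, 2.63], [-3.12, 3.12]. Speed limits (rad/s): [2.57, 2.57, 3.01, 3.14, 3.14, 3.14].

## Interface

Orientations are given as a unit quaternion [x, y, z, w].
In Python, from rig import robot, imaging gives the robot as it stands.
- The arm moves only by the shell command python3 -m handwheel 'ROWS' [FORCE]. ROWS is JSON, a list of rows, each an object with "turn": the turn, a rotation vector about the tool's x, y, z in rad, a list of three; "travel": the shift along the tool's x, y, z in cm, a list of three; "jaw": the opening, from 0 (shut) to 1 (fully open). In form: [{"turn": [wx, wy, wz], "travel": [x, y, z], "jaw": jaw}, ...]. A call has 1 to 5 rows; each row is the pose to reach, as a shift and turn from the pose commanded when the call began, along the tool's axes at that moment; what a row does not reach only later rows make up. A row lasts 1/12 s, in which the tool goes at most 41.7 mm and 7.16 degrees, less where a joint would pass 70% of its speed; a pose out of reach is approached as far as the arm can. A call with a gripper value outside its range is refused whole. The fingers move at their own pace and stop on an object; FORCE is the grip in N (left out, the last holds). Time passes only in rows, so rows that repeat a pose let the fingers close. It gives the time, the measured TCP pose, the force, the opening and the grip force at its end, in the units of the state.
- robot.state(): the state, without advancing time (a new reading comes with each control period).
- imaging.read_camera(name): name is "scene" or "top" or "wrist"; returns a dict with "pixels" (420x560x3 uint8, red, green, blue), "fx", "fy", "cx", "cy" (pixels), "dist_coeffs" ([k1, k2, p1, p2, k3] as OpenCV has them; the pictures are not rectified), "rvec" (rotation vector, rad) and "tvec" (3), from world to camera coordinates, as OpenCV has them; the wrist camera has in their place "hand_eye" (4x4, takes a point from camera to tool coordinates, whose origin is the TCP and whose axes are the flange's). Camera axes: x right, y down, z forward; pixel columns grow to the right and rows downward; lengths in m; the calibration is good to about 2 mm. A picture is of the moment at which its call begins: read the wrist's pose just before it. There is no depth.
- robot.sign_off(): hands the job in; it is judged then, once.
The state is a dict: "time_s": time; "joints": joint angles; "qvel": joint speeds; "effort": joint torques, N m; "eef_pos": TCP position; "ee_rot": TCP orientation; "contact_force": force on the tool from outside, world axes, zero at the start; "moment": the same for the moment, N m; "finger_gap": finger opening in m; "grasp_force": force on a finger pad.
Only numpy, scipy, OpenCV 4.12 (cv2) and the standard library are available. Lean on these libraries where they do the work, as an engineer would, in place of code of your own. Each camera call takes 0.05 s, during which the arm holds its last target. There are 200 camera calls.

## Task

On the bending rig, move the sliding beam support to the next hole of its rail on the side of the dial-gauge stand: turn the lock plunger's cross handle in line with the slot in the collar, pull it up, slide the support one hole along and let the pin down fully into that hole. Finish while still gripping the handle, holding the pin fully home, with nothing let go; do not disturb the other things on the bench.

Things in the scene. Friction and masses are not known exactly. Their poses are not given: they have to be found in the camera images.
- rig: the bending rig, bolted down: dark steel base plate 160 x 360 x 12 mm with a square aluminium rail, 40 mm wide and 300 mm long, running along its y axis (rail top 60 mm above the bench). Five 13 mm holes in the rail's top, 40 mm apart, at y = -80, -40, 0, 40, 80 mm. Origin: middle of the base plate's underside, on the bench; x across the rail, y along it, z up
- sleeve (a joint): position in m of the sliding grey support along the rig's y axis; 0 is over the middle hole (where it starts, locked), +0.040 and -0.040 over the next holes; travel +-0.088. Slides with about 1 N of friction once the pin is out. Saddle 49 x 46 mm, with a steel collar 44 x 44 mm whose top is 91 mm above the bench, cut across (along the rig's x) by a 14 mm slot
- pin (a joint): height in m of the lock pin (10 mm, round-ended) above fully home; 0 = fully down in a hole, 0.020 = top of its travel; it enters the rail by 13 mm, so pull it up 14 mm or more before sliding. A spring pushes it down with 3 N at home, 5.4 N fully up
- twist (a joint): angle in rad of the plunger's handle and key about its vertical axis, counterclockwise from above, relative to the rig; 0 = handle in line with the collar's slot (across the rail). Within 0.15 it lifts freely; beyond about 0.3 the key under the collar lets the handle rise only 3 mm; stops at -0.3 and 1.6; about 0.04 N m of friction, stays where it is left. Starts at 0.5 to 1.3
- bar: the plunger's cross handle: a black bar 46 x 12 x 16 mm on a 9 mm stem on the collar; moves with support, pin and twist. Origin: the bar's centre, 117 mm above the bench when the pin is home, so 18 mm are free between the collar's top and the bar's underside; x along its 46 mm length, z up. Take it across its 12 mm width
- gauge: the dial-gauge stand, fixed: dark steel block 60 x 50 x 55 mm with a steel post to 215 mm and a round 54 mm gauge at 165 mm height facing its -x. It stands about 270 mm from the rig's middle beyond one end of the rail, at +y or -y of the rig. Origin: centre of the block's underside
- holder: the open wooden pen box with pens, fixed, 70 x 60 x 85 mm (pens to 160 mm), beyond the other end of the rail. Origin: centre of its underside
- weight_a: loose brass weight, 36 mm across, 38 mm tall, standing on the rig's base plate; bystander. Origin: centre of its underside
- weight_b: a second such brass weight on the base plate; bystander
- strip: loose steel test strip 25 x 300 x 5 mm lying on the bench beyond the rig; bystander. Origin: centre of its underside, y along its length
- wrench: loose steel wrench 150 mm long on the bench before the rig; bystander, lying along its own x
- ruler: loose clear green ruler 30 x 300 x 4 mm on the right of the bench; bystander, y along its length
- tape: loose tape dispenser 140 x 50 mm, 82 mm tall, on the left of the bench; bystander, x along its length
- clamp: loose blue C-clamp lying on the near right of the bench, 118 x 85 x 20 mm; bystander
There are look-alikes about, which are no part of the job. What is shaped like the gauge but purple is not meant.

How it is judged:
On the way, in this order (a step that is already met when the one before it is completed fails the run):
1. the cross handle is turned in line with the collar's slot (value of joint twist between -0.32 and 0.32 rad), for 0.1 s.
2. the pin is pulled clear of the rail at the first hole (value of joint pin above 0.0125 m and value of joint sleeve between -0.01 and 0.01 m), for 0.05 s.
3. the support stands at the next hole towards the gauge stand with the pin down in it (((y of gauge in the frame of rig above 0 m and value of joint sleeve between 0.037 and 0.043 m) or (y of gauge in the frame of rig below 0 m and value of joint sleeve between -0.043 and -0.037 m)) and value of joint pin below 0.002 m), for 0.2 s.
At the end, for the whole second after the job is handed in: The support is at the next hole on the gauge stand's side (within 3 mm), the pin fully down in it (within 2 mm), at rest, and the fingers still hold the handle (more than 2 N) (all of step 3 and contact force between the fingers and bar above 2 N and linear speed of bar below 0.02 m/s); the arm keeps its last pose, push and grip.
It fails at once if a bystander is displaced by more than 30 mm (distance of any of weight_a, weight_b, strip, wrench, ruler, tape, clamp from where it was at the start of the episode above 0.03 m).
It also fails if it takes over 42 s, if anything falls off the work surface, if the arm or the gripper's body presses on something with over 40 N, if the wrist force passes 120 N, or if a joint passes its speed limit or range.

## Working session

There is one attempt and no reset: what is moved stays moved. The work goes in short steps, Python scripts to look and compute and a shell command to move; the robot and the scene stay as the last step left them, time stands still between calls to the robot, and variables do not carry over. Pictures are saved under pics/ and viewed, at most 10 in all, crops included, and the job is handed in when it is done.

```bash
mkdir -p pics; ls; python3 - <<'E'
from rig import robot, imaging
import cv2
for n in ("scene","top"):
    r=imaging.read_camera(n); cv2.imwrite(f"pics/{n}0.png",r["pixels"][:,:,::-1])
    print(n,r["fx"],r["rvec"],r["tvec"],r["dist_coeffs"])
print(robot.state())
E
```

```text
pics
scene 516.0127030815852 [ 1.2545278   2.54232701 -0.68735071] [ 0.25349788 -0.3052735   2.30942754] [-0.14452275  0.          0.          0.          0.        ]
top 447.99704757332916 [ 2.13332881 -2.17785874  0.14917174] [0.03392076 0.5042793  1.48236321] [-0.03152557  0.          0.          0.          0.        ]
{'time_s': 0.1, 'joints': array([-1.46224569e+00,  1.81470092e-01,  1.60787675e+00, -1.20046900e-05,
        1.35382713e+00, -2.06323499e-01]), 'qvel': array([-0.00146914, -0.00076717, -0.00220715, -0.00024173, -0.00015582,
       -0.00062334]), 'effort': array([ 4.31764438e-04, -4.34817302e+01, -3.42694974e+01,  7.03204656e-02,
        3.40035826e-02, -3.50528796e-05]), 'eef_pos': array([ 0.17802294, -0.54624424,  0.23791347]), 'ee_rot': array([ 9.87631850e-01,  1.56788722e-01,  3.27835442e-05, -7.90001462e-04]), 'contact_force': array([-0.26872524,  0.15133986, -0.2911025 ]), 'moment': array([ 0.02595   , -0.00779085,  0.00385583]), 'grasp_force': 0.0, 'finger_gap': 0.08791940699446696}
```

View pics/scene0.png

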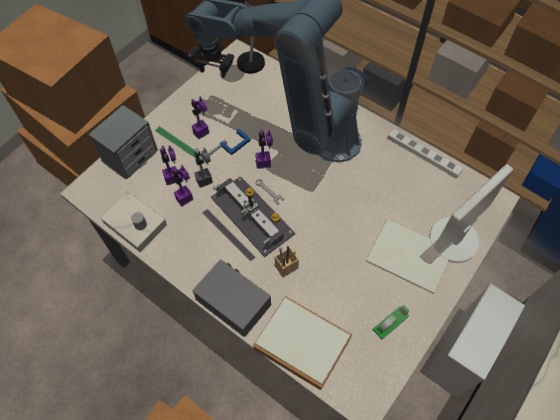

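View pics/top0.png

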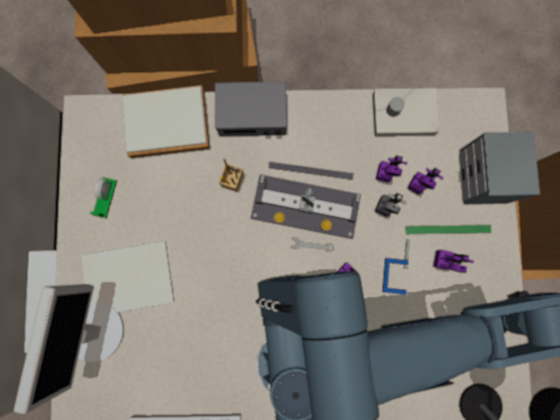

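The scene picture shows the rig at about (250,213). In the top picture the rig is at (305,206), with the handle near (308,200). The dark gauge is at (388,205), on the robot's right (-y), and the pen holder is at (231,177). I'll enlarge the rig.

```bash
cat > h.py <<'E'
import numpy as np, cv2
from rig import robot, imaging
from scipy.spatial.transform import Rotation as R
def ray(r,uv,z):
    """world points on plane z for pixels uv (fixed or wrist camera)"""
    K=np.array([[r["fx"],0,r["cx"]],[0,r["fy"],r["cy"]],[0,0,1]])
    p=cv2.undistortPoints(np.array(uv,float).reshape(-1,1,2),K,np.array(r["dist_coeffs"]))[:,0]
    d=np.c_[p,np.ones(len(p))]
    if "hand_eye" in r:
        H=np.array(r["hand_eye"]); s=r["state"]; Rt=R.from_quat(s["ee_rot"]).as_matrix()
        Rw=Rt@H[:3,:3]; o=Rt@H[:3,3]+s["eef_pos"]
    else:
        Rw=cv2.Rodrigues(np.array(r["rvec"]))[0].T; o=-Rw@np.array(r["tvec"])
    d=d@Rw.T
    return o+d*((np.broadcast_to(z,len(d))-o[2])/d[:,2])[:,None]
E
python3 - <<'E'
from h import *
r=imaging.read_camera("top")
cv2.imwrite("pics/topc.png",cv2.resize(r["pixels"][165:250,240:420,::-1],None,fx=4.4,fy=4.4,interpolation=cv2.INTER_CUBIC))
np.save("top.npy",r,allow_pickle=True)
E
```

```text
(no output)
```

View pics/topc.png

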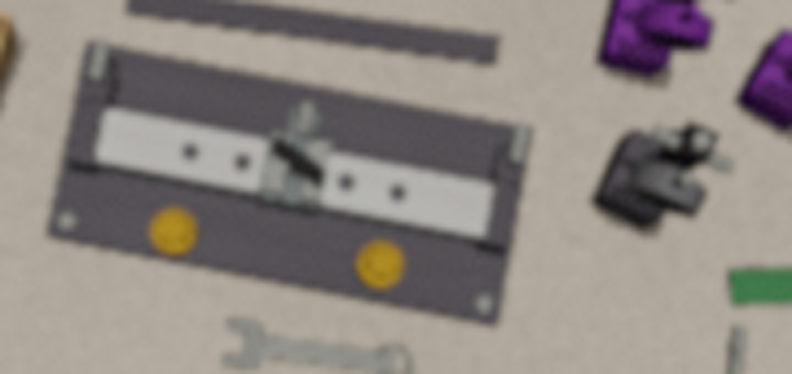

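The crop shows the rail holes at (190,151), (242,162), (346,182) and (398,193). The bar runs from about (276,143) to (322,178). The gauge is beyond the right end of the rail.

```bash
python3 - <<'E'
from h import *
r=np.load("top.npy",allow_pickle=True).item()
f=lambda L:(np.array(L)+.5)/4.4-.5+[240,165]
h=ray(r,f([(190,151),(242,162),(346,182),(398,193)]),.06); b=ray(r,f([(276,143),(322,178)]),.125)
g=ray(r,f([(645,215)]),0.0)
print(h,h.mean(0),b,b.mean(0),g)
d=h[3]-h[0]; print("rail dir deg",np.degrees(np.arctan2(d[1],d[0])),np.linalg.norm(d))
e=b[1]-b[0]; print("bar deg",np.degrees(np.arctan2(e[1],e[0])))
s=robot.state(); M=R.from_quat(s["ee_rot"]).as_matrix(); print(M.round(3))
print(M.T@(np.r_[h.mean(0)[:2],.24]-s["eef_pos"])*100)
w=imaging.read_camera("wrist"); print(np.array(w["hand_eye"]).round(3),w["fx"])
E
```

```text
[[ 0.54424991  0.01936005  0.06      ]
 [ 0.53501525 -0.0198552   0.06      ]
 [ 0.51811075 -0.09820838  0.06      ]
 [ 0.50890725 -0.1373139   0.06      ]] [ 0.52657079 -0.05900436  0.06      ] [[ 0.53833217 -0.04246991  0.125     ]
 [ 0.51200354 -0.07507519  0.125     ]] [ 0.52516785 -0.05877255  0.125     ] [[ 0.49575792 -0.33854816  0.        ]]
rail dir deg -102.71206419594796 0.16061080568850322
bar deg -128.92072581815663
[[ 0.951  0.31  -0.   ]
 [ 0.31  -0.951  0.001]
 [ 0.    -0.001 -1.   ]]
[ 48.23058214 -35.54811171  -0.13770923]
[[-0.001 -0.946 -0.324  0.085]
 [ 1.    -0.001  0.001 -0.001]
 [-0.002 -0.324  0.946 -0.145]
 [ 0.     0.     0.     1.   ]] 322.05026487591937
```

```bash

python3 -m handwheel '[{"turn":[0,0,0],"travel":[2,-1.5,-1],"jaw":1},{"turn":[0,0,0],"travel":[5,-4,-2],"jaw":1},{"turn":[0,0,0],"travel":[8,-6,-3],"jaw":1},{"turn":[0,0,0],"travel":[11,-8,-4],"jaw":1},{"turn":[0,0,0],"travel":[14,-10,-4],"jaw":1}]'
python3 -m handwheel '[{"turn":[0,0,0],"travel":[3,-2.3,0],"jaw":1},{"turn":[0,0,0],"travel":[6,-4.6,0],"jaw":1},{"turn":[0,0,0],"travel":[9,-6.9,0],"jaw":1},{"turn":[0,0,0],"travel":[12,-9.2,0],"jaw":1},{"turn":[0,0,0],"travel":[15,-11.5,0],"jaw":1}]'
python3 -m handwheel '[{"turn":[0,0,0],"travel":[3,-2.2,0],"jaw":1},{"turn":[0,0,0],"travel":[6,-4.4,0],"jaw":1},{"turn":[0,0,0],"travel":[9,-6.6,0],"jaw":1},{"turn":[0,0,0],"travel":[12,-8.8,0],"jaw":1},{"turn":[0,0,0],"travel":[14,-10.5,0],"jaw":1}]'
python3 -m handwheel '[{"turn":[0,0,0],"travel":[2,-1.5,1],"jaw":1},{"turn":[0,0,0],"travel":[4,-3,3],"jaw":1},{"turn":[0,0,0],"travel":[5.2,-3.5,4],"jaw":1},{"turn":[0,0,0],"travel":[5.2,-3.5,4],"jaw":1},{"turn":[0,0,0],"travel":[5.2,-3.5,4],"jaw":1}]'
python3 -m handwheel '[{"turn":[0,0,-0.12],"travel":[0,0,0],"jaw":1},{"turn":[0,0,-0.24],"travel":[0,0,0],"jaw":1},{"turn":[0,0,-0.36],"travel":[0,0,0],"jaw":1},{"turn":[0,0,-0.48],"travel":[0,0,0],"jaw":1},{"turn":[0,0,-0.576],"travel":[0,0,0],"jaw":1}]'
python3 -m handwheel '[{"turn":[0,0,0],"travel":[0,0,0],"jaw":1},{"turn":[0,0,0],"travel":[0,0,0],"jaw":1}]'
python3 - <<'E'
from h import *
s=robot.state(); r=imaging.read_camera("wrist"); r["state"]=s; np.save("w1.npy",r,allow_pickle=True)
print(s["time_s"],s["eef_pos"],s["contact_force"]); cv2.imwrite("pics/w1.png",r["pixels"][:,:,::-1])
E
```

```text
time_s: 0.62
eef_pos: [0.2812, -0.4078, 0.2807]
ee_rot: [0.988, 0.156, 0.0, 0.002]
contact_force: [0.2, -0.5, 0.6]
finger_gap: 0.0882
grasp_force: 0.0
time_s: 1.03
eef_pos: [0.3879, -0.2508, 0.2788]
ee_rot: [0.988, 0.157, 0.0, 0.0]
contact_force: [0.5, 0.4, -0.9]
finger_gap: 0.0881
grasp_force: 0.0
time_s: 1.45
eef_pos: [0.4891, -0.1067, 0.2787]
ee_rot: [0.988, 0.157, 0.0, -0.0]
contact_force: [0.5, -0.0, -0.6]
finger_gap: 0.0883
grasp_force: 0.0
time_s: 1.87
eef_pos: [0.526, -0.0595, 0.238]
ee_rot: [0.988, 0.158, -0.001, -0.0]
contact_force: [0.4, 0.5, -0.0]
finger_gap: 0.0878
grasp_force: 0.0
time_s: 2.28
eef_pos: [0.5263, -0.0613, 0.24]
ee_rot: [0.901, 0.433, 0.0, 0.001]
contact_force: [-0.0, 0.3, -0.9]
finger_gap: 0.0881
grasp_force: 0.0
time_s: 2.45
eef_pos: [0.5264, -0.061, 0.2397]
ee_rot: [0.903, 0.429, 0.0, 0.001]
contact_force: [-0.6, -1.2, -0.1]
finger_gap: 0.0881
grasp_force: 0.0
2.45 [ 0.52643167 -0.06099403  0.2396904 ] [-0.61230239 -1.17103699 -0.11448719]
```

View pics/w1.png

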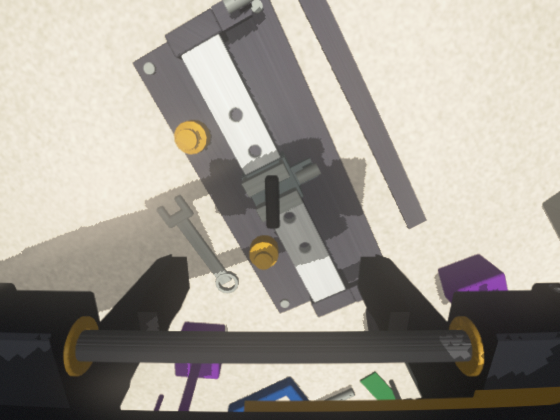

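The wrist picture shows the bar nearly vertical, spanning (265-280, 176-228), roughly in line with the tool's x axis and between the fingers. I'll crop it.

```bash
python3 - <<'E'
from h import *
r=np.load("w1.npy",allow_pickle=True).item()
c=np.clip(r["pixels"][85:265,200:350,::-1].astype(float)*1.8,0,255).astype(np.uint8)
cv2.imwrite("pics/w1c.png",cv2.resize(c[:165],None,fx=3.6*1,fy=3.6,interpolation=cv2.INTER_CUBIC))
E
```

```text
(no output)
```

View pics/w1c.png

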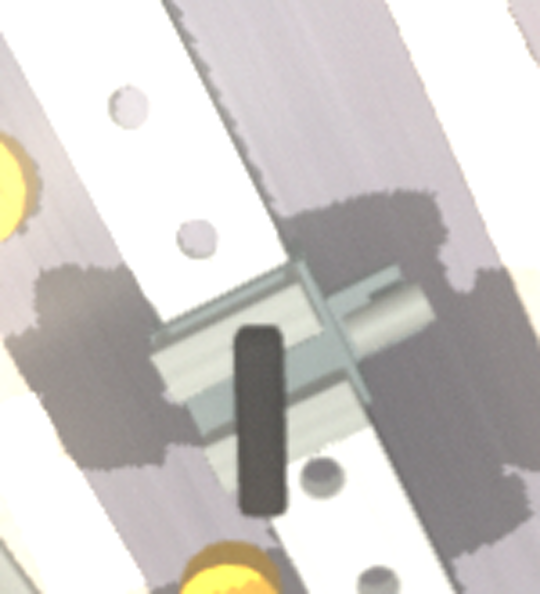

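The enlarged crop shows the bar's top running from (260,326) to (264,512), and holes at (128,107), (197,239), (322,478) and (378,582).

```bash
python3 - <<'E'
from h import *
r=np.load("w1.npy",allow_pickle=True).item(); s=r["state"]
f=lambda L:(np.array(L)+.5)/3.6-.5+[200,85]
h=ray(r,f([(128,107),(197,239),(322,478),(378,582)]),.06); b=ray(r,f([(260,326),(264,512)]),[.125,.125])
print(h.mean(0),np.linalg.norm(h[3]-h[0]),b,np.linalg.norm(b[1]-b[0]),b.mean(0))
an=lambda d:np.degrees(np.arctan2(d[1],d[0]))
M=R.from_quat(s["ee_rot"]).as_matrix()
print("rail",an(h[3]-h[0]),"bar",an(b[0]-b[1]),"tool x",an(M[:,0]))
c=(h.mean(0)+b.mean(0))/2;c[2]=.100
print(M.T@(c-s["eef_pos"])*100)
E
```

```text
[ 0.52577126 -0.06023321  0.06      ] 0.15869020823013805 [[ 0.54163337 -0.04031718  0.125     ]
 [ 0.51326666 -0.07647751  0.125     ]] 0.04595910777912732 [ 0.52745002 -0.05839735  0.125     ]
rail -102.26044936397221 bar 51.88686955072743 tool x 50.79360265230494
[ 0.13706145 -0.11202186 13.96893821]
```

```bash

python3 -m handwheel '[{"turn":[0,0,-0.02],"travel":[0.1,-0.1,2],"jaw":0.8},{"turn":[0,0,-0.02],"travel":[0.1,-0.1,5],"jaw":0.6},{"turn":[0,0,-0.02],"travel":[0.1,-0.1,8],"jaw":0.5},{"turn":[0,0,-0.02],"travel":[0.1,-0.1,10.5],"jaw":0.5},{"turn":[0,0,-0.02],"travel":[0.1,-0.1,12.5],"jaw":0.5}]' 40
python3 -m handwheel '[{"turn":[0,0,0],"travel":[0,0,0.8],"jaw":0.5},{"turn":[0,0,0],"travel":[0,0,1.4],"jaw":0.5},{"turn":[0,0,0],"travel":[0,0,1.4],"jaw":0.5},{"turn":[0,0,0],"travel":[0,0,1.4],"jaw":0.5}]'
python3 -m handwheel '[{"turn":[0,0,0],"travel":[0,0,0],"jaw":0.3},{"turn":[0,0,0],"travel":[0,0,0],"jaw":0.2},{"turn":[0,0,0],"travel":[0,0,0],"jaw":0.1},{"turn":[0,0,0],"travel":[0,0,0],"jaw":0},{"turn":[0,0,0],"travel":[0,0,0],"jaw":0}]' 40
python3 -m handwheel '[{"turn":[0,0,0],"travel":[0,0,0],"jaw":0},{"turn":[0,0,0],"travel":[0,0,0],"jaw":0},{"turn":[0,0,0],"travel":[0,0,0],"jaw":0}]' 40
```

```text
time_s: 2.92
eef_pos: [0.5254, -0.0586, 0.112]
ee_rot: [0.899, 0.438, -0.001, -0.0]
contact_force: [0.1, 0.2, 0.4]
finger_gap: 0.0568
grasp_force: 0.0
time_s: 3.25
eef_pos: [0.527, -0.0589, 0.1008]
ee_rot: [0.898, 0.439, 0.001, 0.001]
contact_force: [-0.1, -0.9, 0.3]
finger_gap: 0.0441
grasp_force: 0.0
time_s: 3.67
eef_pos: [0.5265, -0.0586, 0.1001]
ee_rot: [0.898, 0.44, 0.0, 0.0]
contact_force: [0.0, -0.5, -0.1]
finger_gap: 0.0131
grasp_force: 0.4
time_s: 3.92
eef_pos: [0.5268, -0.0587, 0.1001]
ee_rot: [0.898, 0.44, 0.0, 0.0]
contact_force: [1.7, 0.4, 2.4]
finger_gap: 0.0114
grasp_force: 40.0
```

```bash

python3 -m handwheel '[{"turn":[0,0,0.08],"travel":[0,0,0],"jaw":0},{"turn":[0,0,0.16],"travel":[0,0,0],"jaw":0},{"turn":[0,0,0.24],"travel":[0,0,0],"jaw":0},{"turn":[0,0,0.32],"travel":[0,0,0],"jaw":0},{"turn":[0,0,0.4],"travel":[0,0,0],"jaw":0}]'
python3 -m handwheel '[{"turn":[0,0,0.08],"travel":[0,0,0],"jaw":0},{"turn":[0,0,0.16],"travel":[0,0,0],"jaw":0},{"turn":[0,0,0.24],"travel":[0,0,0],"jaw":0},{"turn":[0,0,0.32],"travel":[0,0,0],"jaw":0},{"turn":[0,0,0.4],"travel":[0,0,0],"jaw":0}]'
python3 -m handwheel '[{"turn":[0,0,0.08],"travel":[0,0,0],"jaw":0},{"turn":[0,0,0.16],"travel":[0,0,0],"jaw":0},{"turn":[0,0,0.24],"travel":[0,0,0],"jaw":0},{"turn":[0,0,0.32],"travel":[0,0,0],"jaw":0},{"turn":[0,0,0.32],"travel":[0,0,0],"jaw":0}]'
python3 -m handwheel '[{"turn":[0,0,0],"travel":[0,0,0],"jaw":0},{"turn":[0,0,0],"travel":[0,0,0],"jaw":0},{"turn":[0,0,0],"travel":[0,0,0],"jaw":0}]'
python3 - <<'E'
from h import *
s=robot.state(); r=imaging.read_camera("wrist"); r["state"]=s; np.save("w2.npy",r,allow_pickle=True)
M=R.from_quat(s["ee_rot"]).as_matrix(); print("tool x",np.degrees(np.arctan2(M[1,0],M[0,0])),s["moment"],s["joints"])
cv2.imwrite("pics/w2.png",np.clip(r["pixels"][:,:,::-1].astype(float)*1.5,0,255).astype(np.uint8))
E
```

```text
time_s: 4.33
eef_pos: [0.5274, -0.0591, 0.1002]
ee_rot: [0.968, 0.251, 0.001, 0.001]
contact_force: [3.8, -1.7, -0.0]
finger_gap: 0.0113
grasp_force: 40.0
time_s: 4.75
eef_pos: [0.5278, -0.0593, 0.1002]
ee_rot: [0.999, 0.053, 0.002, 0.001]
contact_force: [5.0, -2.4, -1.9]
finger_gap: 0.0115
grasp_force: 40.0
time_s: 5.17
eef_pos: [0.5278, -0.0599, 0.1002]
ee_rot: [0.994, -0.107, 0.002, 0.001]
contact_force: [5.3, -4.4, -1.8]
finger_gap: 0.0115
grasp_force: 40.0
time_s: 5.42
eef_pos: [0.5278, -0.0599, 0.1002]
ee_rot: [0.995, -0.105, 0.002, 0.001]
contact_force: [4.3, -5.1, -1.5]
finger_gap: 0.0115
grasp_force: 40.0
tool x -12.01077179660904 [-0.72835083 -0.77995422 -0.02048896] [-3.36021347e-01  2.52887412e-01  1.82832287e+00 -1.19912277e-03
  1.05641585e+00  1.44499331e+00]
```

View pics/w2.png

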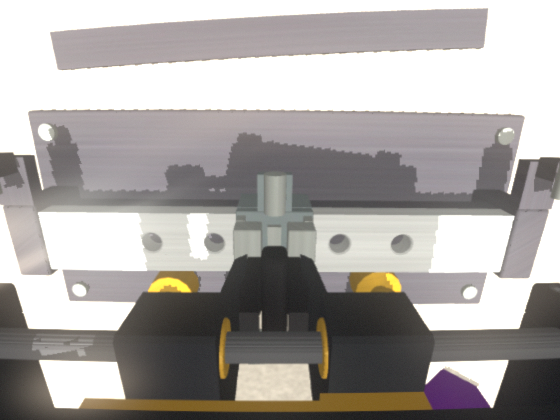

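The wrist picture shows the bar gripped at (273,275), vertical in the image and in line with the slot at (273,235). The rail is horizontal. Now I'll lift it by 1.7 cm.

```bash

python3 -m handwheel '[{"turn":[0,0,0],"travel":[0,0,-0.4],"jaw":0},{"turn":[0,0,0],"travel":[0,0,-0.8],"jaw":0},{"turn":[0,0,0],"travel":[0,0,-1.2],"jaw":0},{"turn":[0,0,0],"travel":[0,0,-1.5],"jaw":0},{"turn":[0,0,0],"travel":[0,0,-1.7],"jaw":0}]'
python3 -m handwheel '[{"turn":[0,0,0],"travel":[0,0,0],"jaw":0},{"turn":[0,0,0],"travel":[0,0,0],"jaw":0},{"turn":[0,0,0],"travel":[0,0,0],"jaw":0}]'
```

```text
time_s: 5.88
eef_pos: [0.5277, -0.0592, 0.1169]
ee_rot: [0.995, -0.105, 0.002, 0.0]
contact_force: [7.3, -2.1, -7.3]
finger_gap: 0.0112
grasp_force: 40.0
time_s: 6.13
eef_pos: [0.5277, -0.0592, 0.1167]
ee_rot: [0.995, -0.105, 0.002, 0.0]
contact_force: [7.0, -3.1, -6.6]
finger_gap: 0.0114
grasp_force: 40.0
```

```bash

python3 -m handwheel '[{"turn":[0,0,0],"travel":[0,0.4,0],"jaw":0},{"turn":[0,0,0],"travel":[0,1.0,0],"jaw":0},{"turn":[0,0,0],"travel":[0,1.6,0],"jaw":0},{"turn":[0,0,0],"travel":[0,2.2,0],"jaw":0},{"turn":[0,0,0],"travel":[0,2.8,0],"jaw":0}]'
python3 -m handwheel '[{"turn":[0,0,0],"travel":[0,0.5,0],"jaw":0},{"turn":[0,0,0],"travel":[0,0.9,0],"jaw":0},{"turn":[0,0,0],"travel":[0,1.2,0],"jaw":0},{"turn":[0,0,0],"travel":[0,1.2,0],"jaw":0},{"turn":[0,0,0],"travel":[0,1.2,0],"jaw":0}]'
python3 - <<'E'
from h import *
s=robot.state(); e=s["eef_pos"]-[.5277,-.0592,.1167]; print(e,np.linalg.norm(e[:2]),s["contact_force"])
E
```

```text
time_s: 6.55
eef_pos: [0.5218, -0.0862, 0.1165]
ee_rot: [0.995, -0.105, 0.002, -0.0]
contact_force: [8.1, 0.0, -5.8]
finger_gap: 0.0118
grasp_force: 40.0
time_s: 6.97
eef_pos: [0.5191, -0.0984, 0.1165]
ee_rot: [0.994, -0.105, 0.001, 0.0]
contact_force: [6.7, -1.6, -6.8]
finger_gap: 0.0114
grasp_force: 40.0
[-0.00862392 -0.03916333 -0.00019577] 0.040101603088466935 [ 6.67300891 -1.60708486 -6.81270012]
```

Now at the next hole (40.1 mm along). Lowering.

```bash

python3 -m handwheel '[{"turn":[0,0,0],"travel":[0,0,0.3],"jaw":0},{"turn":[0,0,0],"travel":[0,0,0.6],"jaw":0},{"turn":[0,0,0],"travel":[0,0,0.9],"jaw":0},{"turn":[0,0,0],"travel":[0,0,1.2],"jaw":0},{"turn":[0,0,0],"travel":[0,0,1.5],"jaw":0}]'
python3 -m handwheel '[{"turn":[0,0,0],"travel":[0,0,0.2],"jaw":0},{"turn":[0,0,0],"travel":[0,0,0.25],"jaw":0},{"turn":[0,0,0],"travel":[0,0,0.25],"jaw":0},{"turn":[0,0,0],"travel":[0,0,0.25],"jaw":0},{"turn":[0,0,0],"travel":[0,0,0.25],"jaw":0}]'
```

```text
time_s: 7.38
eef_pos: [0.5192, -0.0989, 0.102]
ee_rot: [0.995, -0.105, 0.002, 0.001]
contact_force: [4.6, -4.6, -1.2]
finger_gap: 0.0114
grasp_force: 40.0
time_s: 7.8
eef_pos: [0.5193, -0.0989, 0.1001]
ee_rot: [0.995, -0.105, 0.002, 0.001]
contact_force: [3.7, -5.5, 1.6]
finger_gap: 0.0117
grasp_force: 40.0
```

```bash

python3 -m handwheel '[{"turn":[0,0,0],"travel":[0,0,0.05],"jaw":0},{"turn":[0,0,0],"travel":[0,0,0.1],"jaw":0},{"turn":[0,0,0],"travel":[0,0,0.1],"jaw":0},{"turn":[0,0,0],"travel":[0,0,0.1],"jaw":0},{"turn":[0,0,0],"travel":[0,0,0.1],"jaw":0}]'
python3 - <<'E'
from h import *
r=imaging.read_camera("wrist"); t=imaging.read_camera("top")
a=cv2.resize(r["pixels"][:,:,::-1],(400,300)); b=cv2.resize(t["pixels"][165:250,240:420,::-1],(400,189))
cv2.imwrite("pics/fin.png",np.clip(np.vstack([a,b]).astype(float)*1.3,0,255).astype(np.uint8))
E
```

```text
time_s: 8.22
eef_pos: [0.5195, -0.099, 0.1]
ee_rot: [0.995, -0.104, 0.002, 0.001]
contact_force: [1.3, -4.2, 8.1]
finger_gap: 0.0116
grasp_force: 40.0
```

View pics/fin.png

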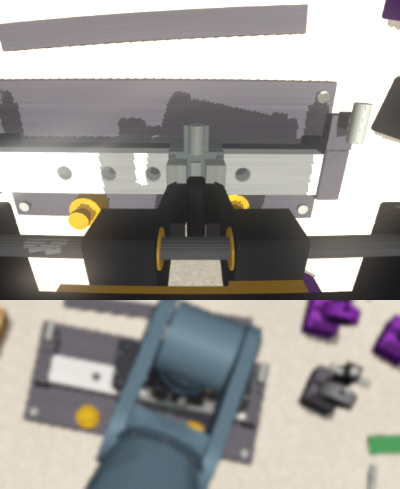

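The picture shows three free holes at (65,173), (108,173) and (153,173) on the far side. The support is one hole nearer the gauge, and pushing down met a firm 8 N stop at the home height. The weights haven't moved.

```bash
python3 -c "
from rig import robot
print(robot.sign_off())"
```

```text
the job is handed in; nothing more can be done
None
```

I moved the support one hole (about 40 mm) towards the dial-gauge stand, seated the pin against its stop at home height, and handed the job in at about 8 s with the handle still gripped at 40 N; the sign-off returned no verdict.

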